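# Tip the pump cover over on its ramp

## Task

The rectangular pressed-steel pump cover leans smooth face out on the steep back of its little ramp. Tip it forward over the ramp's lip so that it falls down the slope onto its smooth face and lies still there, hollow side up, between the ramp's side rails. Leave the narrow two-hole steel strap leaning on the other ramp as it is.

Things in the scene. Friction and masses are not known exactly. Their poses are not given: they have to be found in the camera images.
- cover: Loose rectangular steel pan, 90 x 74 x 14 mm, 0.18 kg: four bolt holes; one face smooth; other side hollow, 11 mm deep, with 4 mm rim walls. Origin: centre of the open rim side; z out through the smooth face, x along the 90 mm, y along the 74 mm. Starts leaning 62 degrees from level on a 74 mm edge, rim side against the ramp's steep back, x pointing down it, within 6 mm of the ramp's middle.
- ramp: Fixed aluminium ramp of the cover, 100 wide (y), 180 mm long. Origin on the bench under its middle; z up, x the way the cover must fall. In it (mm): 62 degree back rises from a ledge at x -55, z 40; lip holding the cover's foot at x -40, top z 60; then a 22 degree slope falls to an end stop, 16 high, at x 67, z 11; side rails 16 high at y +-50. 15 degrees past upright the cover falls by itself.
- ramp_top (a point): Middle of the top edge of that ramp's steep back, 80 mm above the bench, at x -76 mm in the ramp's frame; axes as the ramp's. The leaning cover stands 40 mm higher: its top edge is 120 to 126 mm above the bench at x -97 to -85 mm, and 133 mm when upright. So a closed gripper can come down behind it and push its upper part along the ramp's x; nothing behind the back stands higher than it.
- strap: Loose narrow flat steel strap with two holes, 90 x 30 x 8 mm, leaning the same way on a second identical ramp beside the first (their middles 220 to 510 mm apart, turned differently). Not to be moved. Origin: centre of its rear face; x points down the steep back, z out of its front face.
Not all that is in view belongs to the job. Leave any blue or purple look-alike of the cover alone.

How it is judged:
By the outcome, as a careful person would: the job done as asked, in the order asked, and still so for the second after the job is handed in, with the robot touching nothing.
It also fails if it takes over 27 s, if anything falls off the work surface, if the arm or the gripper's body presses on something with over 40 N, if the wrist force passes 120 N, or if a joint passes its speed limit or range.

## Robot

A 6-joint arm with a two-finger parallel gripper is mounted at the origin on the work surface. World frame = base frame: x ahead of the robot, y to its left, z up, the work surface at z = 0. Lengths are in m, angles in rad, forces in N, time in s.
With the tool pointing down it reaches from about 0.375 to 0.9 m from the base axis. Payload 3.1 kg.
Tool frame: the origin (TCP) lies at the very end of the fingers, on their centre line; the grasp point (between the pads) lies 19 mm behind it; z points along the fingers, y is the line along which they close (so a half turn about z gives the same grasp; the last joint's range is limited). The gripper opens to 85 mm and grips with 20 to 120 N. Pads are 22 mm wide; open, the fingers measure 114 mm over their backs; the gripper's body (76 mm by 85 mm) begins 54 mm behind the grasp point. The pads swing forward as they close: fully open they stand 13 mm farther back than shut.
Start: joints at [0.952, 0.527, 1.433, -0, 1.181, -0.178], TCP at [0.267, 0.565, 0.231] pointing down, gripper open.
Joint ranges: [-3.08, 3.08], [-0.75, 2.2], [0.22, 2.44], [-1.43, 4.57], [0, 2.65], [-2.85, 2.85]. Speed limits (rad/s): [2.79, 2.79, 3.14, 3.14, 3.14, 3.14].

## Interface

Orientations are given as a rotation vector (axis times angle).
In Python, from rig import arm gives the robot as it stands.
- The arm moves only by the tool move_arm, never from a script. Its argument "commands" is a list of rows, each an object of numbers: "x", "y", "z": the shift along the world's x, y, z as a fraction of full scale; "ax", "ay", "az": the turn, a rotation vector about the world's x, y, z as a fraction of full scale; "grip": the opening, from 0 (shut) to 1 (fully open). In form: [{"x": .., "y": .., "z": .., "ax": .., "ay": .., "az": .., "grip": ..}, ...]. A call has 1 to 10 rows; each row shifts and turns the commanded pose from where the row before left it; what a row does not reach is not made up. Full scale, the value 1, is 0.025 m for a shift and 4 degrees for a turn. A row lasts 1/12 s, in which the tool goes at most 41.7 mm and 7.16 degrees, less where a joint would pass 70% of its speed; a pose out of reach is approached as far as the arm can. A call with a number of a shift or a turn outside -1 to 1 is refused whole. A call with a gripper value outside its range is refused whole. The fingers move at their own pace and stop on an object; the grip force is fixed at half the most. Time passes only in rows, so rows that do not move let the fingers close. It gives the time, the measured TCP pose, the force, the opening and the grip force at its end, in the units of the state.
- arm.observe(): the state, without advancing time (a new reading comes with each control period).
- arm.get_image(name): name is "scene" or "top" or "wrist"; returns the picture (400x640x3 uint8, blue, green, red); there is no depth.
- arm.camera_params(name): a dict with "K" (3x3 intrinsics, pixels), "R" (3x3) and "t" (3): a world point X has camera coordinates R X + t. Camera axes: x right, y down, z forward; pixel columns grow to the right and rows downward; lengths in m; the calibration is good to about 2 mm. The wrist camera is an equidistant fisheye: a pixel r from the principal point sees the ray r / f radians off the axis. A picture is of the moment at which its call begins: read the wrist's pose just before it. camera_params takes no time and is no camera call; for the wrist camera it gives the pose at the moment of the call.
- arm.close_job(): hands the job in; it is judged then, once.
Trained networks look in the newest picture that a camera, given by its name, has taken for a name from the list of things; names that differ only in an ending like _2 or _b are one class to them, and where a whole thing is asked for, a point or a joint stands for the part that bears it (a point fixed in the world has none). Each returns a list of dicts, best first, with "score" (0 to 1); they miss things now and then, are a little off and sometimes report something else, mostly with a low value. They report only what shows in the picture. A call takes as long as a camera call. They do not tell look-alikes from the thing itself.
- arm.find_in(camera, target): "extent" ([left, top, right, bottom] in pixels, round what is visible of it).
- arm.outline_of(camera, target): "pixels" (400x640 bool, what is visible of it) and "extent" ([left, top, right, bottom] in pixels, round what is visible of it).
The state is a dict: "clock": time; "qpos": joint angles; "dq": joint speeds; "effort": joint torques, N m; "position": TCP position; "tool_rot": TCP orientation; "force": force on the tool from outside, world axes, zero at the start; "ft_torque": the same for the moment, N m; "finger_gap": opening from 0.0 (shut) to 1.0 (fully open); "grip_force": force on a finger pad.
Only numpy, scipy, OpenCV 4.12 (cv2) and the standard library are available. Lean on these libraries where they do the work, as an engineer would, in place of code of your own. Each camera call takes 0.05 s, during which the arm holds its last target. There are 200 camera calls.

## Working session

There is one attempt and no reset: what is moved stays moved. The work goes in short steps, Python scripts to look and compute and a tool call to move; the robot and the scene stay as the last step left them, time stands still between calls to the robot, and variables do not carry over. Pictures are saved under pics/ and viewed, at most 10 in all, crops included, and the job is handed in when it is done.

Besides the shell and the picture viewer there is one more tool, called in YAML: its name, and indented under it one key for each argument. move_arm: Moves the arm, as the interface text tells. Its arguments: {"type":"object","properties":{"commands":{"type":"array","items":{"type":"object","properties":{"x":{"type":"number"},"y":{"type":"number"},"z":{"type":"number"},"ax":{"type":"number"},"ay":{"type":"number"},"az":{"type":"number"},"grip":{"type":"number"}}}}},"required":["commands"]}

```bash
mkdir -p pics
python3 - <<'E'
from rig import arm
import cv2,numpy as np
for c in ("scene","top"):
    im=arm.get_image(c); cv2.imwrite(f"pics/{c}1.png",im)
    p=arm.camera_params(c); print(c,p["K"].tolist(),np.round(p["R"],4).tolist(),np.round(p["t"],4).tolist())
    for n in ("cover","ramp","strap"):
        print(n,[(round(d["score"],2),np.round(d["extent"]).tolist()) for d in arm.find_in(c,n)])
print(arm.observe())
E
```

```text
scene [[517.9295385053682, 0.0, 325.1235507579739], [0.0, 517.9295385053682, 198.72848618198205], [0.0, 0.0, 1.0]] [[0.3014, 0.9534, -0.0137], [0.6971, -0.2301, -0.679], [-0.6505, 0.1952, -0.734]] [-0.0872, -0.3185, 1.7331]
cover [(0.95, [234.0, 192.0, 275.0, 236.0]), (0.89, [231.0, 177.0, 270.0, 198.0]), (0.57, [166.0, 192.0, 207.0, 225.0])]
ramp [(0.62, [233.0, 205.0, 302.0, 286.0])]
strap [(0.77, [402.0, 156.0, 426.0, 188.0])]
top [[410.66298773187094, 0.0, 317.6378387189605], [0.0, 410.66298773187094, 202.51546422060017], [0.0, 0.0, 1.0]] [[-0.0151, -0.9999, 0.0017], [-0.98, 0.0145, -0.1983], [0.1983, -0.0047, -0.9801]] [-0.0777, 0.5177, 0.9516]
cover [(0.77, [372.0, 193.0, 414.0, 214.0]), (0.7, [433.0, 245.0, 480.0, 293.0]), (0.6, [357.0, 249.0, 402.0, 292.0])]
ramp [(0.96, [347.0, 149.0, 399.0, 221.0])]
strap [(0.52, [198.0, 202.0, 210.0, 215.0])]
{'clock': 0.4, 'qpos': array([ 9.51476440e-01,  5.27708790e-01,  1.43284403e+00,  1.94554197e-05,
        1.18139312e+00, -1.78484482e-01]), 'dq': array([ 0.00292709, -0.00200724, -0.00391546,  0.00026081, -0.00083613,
       -0.00080806]), 'effort': array([-8.76097147e-05, -4.41804636e+01, -1.78089327e+01, -1.81065780e-04,
        3.20405299e-03,  1.25638473e-05]), 'position': array([0.26658126, 0.56517802, 0.23113605]), 'tool_rot': array([-6.86846832e-01, -3.06543296e+00,  5.00368046e-04]), 'force': array([-0.02534635,  0.21304754, -0.08039156]), 'ft_torque': array([ 0.02137348,  0.0708912 , -0.03450095]), 'grip_force': 0.0, 'finger_gap': 0.9994371433291395}
```

Run:
```python
import cv2,numpy as np
a=cv2.imread("pics/scene1.png")[130:310,140:480]
b=cv2.imread("pics/top1.png")[130:310,170:510]
cv2.imwrite("pics/c1.png",np.vstack([cv2.resize(x,None,fx=1.65,fy=1.65,interpolation=3) for x in(a,b)]))
cv2.imwrite("pics/c2.png",cv2.resize(cv2.imread("pics/top1.png")[140:260,330:430],None,fx=5,fy=5,interpolation=3))
```

```text
(no output)
```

View pics/c1.png

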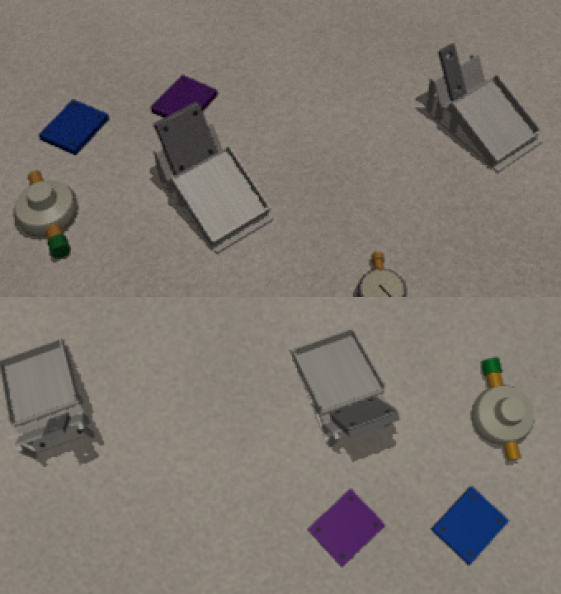

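View pics/c2.png

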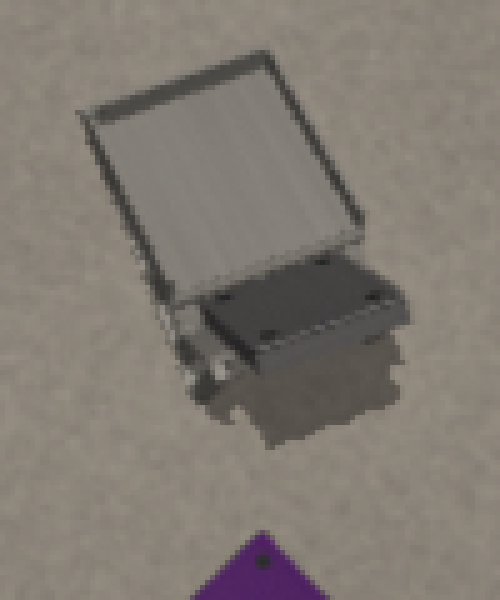

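The top crop shows the ramp with its slope going up-left in the image. Its stop corners are at crop (83,113) and (267,52), and the cover's smooth-face top edge runs from (255,352) to (403,297). I'll fit the ramp pose from these corners, plus the scene view.

```bash
cat > h.py <<'E'
from rig import arm
import cv2,numpy as np
from scipy.optimize import least_squares
def proj(c,X):
    p=arm.camera_params(c); q=np.asarray(X)@np.array(p["R"]).T+p["t"]; k=np.array(p["K"])
    return q[:,:2]/q[:,2:]*k[0,0]+k[:2,2]
def world(P,s):
    P=np.asarray(P,float); c,n=np.cos(s[2]),np.sin(s[2])
    return P@np.array([[c,n,0],[-n,c,0],[0,0,1]])+[s[0],s[1],0]
u=np.array([-.4695,0,.8829]);n=np.array([.8829,0,.4695]);f=np.array([-.055,0,.040])
def cov(dy): # smooth face: foot L,R, top L,R ; rim top L,R
    return [f+n*t+u*a+[0,dy+y,0] for t,a in((.014,0),(.014,.09),(0,.09)) for y in(.037,-.037)]
stop=[[.067,.05,.027],[.067,-.05,.027]]
E
python3 - <<'E'
from h import *
top=np.array([(205,300),(345,258),(255,352),(403,297),(258,370),(408,318),(83,113),(267,52)])/5+[330,140]
sc=np.array([(216,248),(270,208)])  # stop corners guess
def r(s):
    X=world(cov(s[3])+stop,s); a=proj("top",X)-top
    return np.r_[a.ravel(),s[3]/.004]
s=least_squares(r,[.55,-.13,.3,0],loss="soft_l1").x
print(np.round(s,4)); print(np.round(r(s)[:-1].reshape(-1,2),1).tolist())
im=[]
for c in("scene","top"):
    g=cv2.imread(f"pics/{c}1.png"); g=cv2.resize(g,None,fx=5,fy=5,interpolation=3)
    C=(proj(c,world(cov(s[3]),s))+.5)*5; S=(proj(c,world(stop+[[-.04,.05,.06],[-.04,-.05,.06]],s))+.5)*5
    for pts,col in((C,(0,0,255)),(S,(0,255,0))):
        for p in pts: cv2.circle(g,tuple(int(v) for v in p),4,col,1)
    m=np.r_[C,S].mean(0).astype(int); im.append(g[m[1]-290:m[1]+290,m[0]-195:m[0]+195])
cv2.imwrite("pics/fit.png",np.hstack(im))
rt=world([[-.076,s[3],.08],[-.097,s[3],.1195]],s); print(rt)
E
```

```text
[ 0.5746 -0.2314  0.3227 -0.0033]
[[-1.6, -0.6], [-1.6, -1.9], [-0.5, -0.9], [0.4, -0.6], [0.4, 1.1], [0.7, 0.9], [0.6, 0.8], [0.3, 0.7]]
[[ 0.50354925 -0.25860347  0.08      ]
 [ 0.4836333  -0.26526343  0.1195    ]]
```

View pics/fit.png

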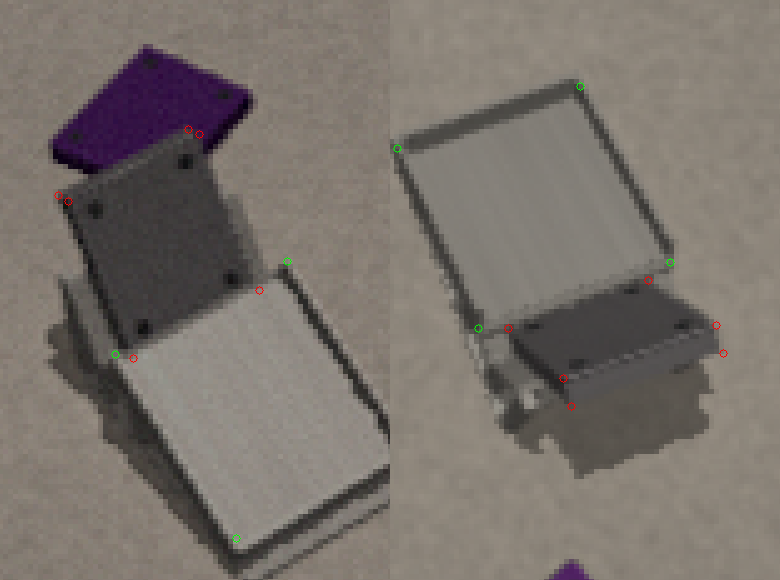

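The fit is good: residuals are about 1 px, and the overlay shows the cover's top corners and the stop corners on the image. The ramp is at (0.575, -0.231) with a yaw of 18.5°. I'll carry the gripper high, close it, and turn tool y onto ramp x (about -46°).

move_arm:
  commands:
    - {"x": 0.7, "y": -1, "z": 0.2, "az": -1, "grip": 0}
    - {"x": 0.7, "y": -1, "z": 0.2, "az": -1, "grip": 0}
    - {"x": 0.7, "y": -1, "az": -1, "grip": 0}
    - {"x": 0.7, "y": -1, "az": -1, "grip": 0}
    - {"x": 0.7, "y": -1, "az": -1, "grip": 0}
    - {"x": 0.7, "y": -1, "az": -1, "grip": 0}
    - {"x": 0.7, "y": -1, "az": -1, "grip": 0}
    - {"x": 0.7, "y": -1, "az": -1, "grip": 0}
    - {"x": 0.7, "y": -1, "az": -1, "grip": 0}
    - {"x": 0.7, "y": -1, "az": -1, "grip": 0}

```text
$.commands[0]: bad value
```

move_arm:
  commands:
    - {"y": -1, "az": -1, "grip": 0}
    - {"y": -1, "az": -0.5, "grip": 0}
    - {"y": -1, "grip": 0}
    - {"y": -1, "grip": 0}
    - {"y": -1, "grip": 0}
    - {"y": -1, "grip": 0}
    - {"y": -1, "grip": 0}
    - {"y": -1, "grip": 0}
    - {"y": -1, "grip": 0}
    - {"y": -1, "grip": 0}

```text
$.commands[0]: bad value
```

move_arm:
  commands:
    - {"y": -1, "grip": 0}
    - {"y": -1, "grip": 0}
    - {"y": -1, "grip": 0}
    - {"y": -1, "grip": 0}
    - {"y": -1, "grip": 0}
    - {"y": -1, "grip": 0}
    - {"y": -1, "grip": 0}
    - {"y": -1, "grip": 0}
    - {"y": -1, "grip": 0}
    - {"grip": 0}

```text
$.commands[0]: bad value
```

move_arm:
  commands:
    - {"x": 0.7, "y": -1, "z": 0.2, "ax": 0, "ay": 0, "az": -1, "grip": 0}
    - {"x": 0.7, "y": -1, "z": 0.2, "ax": 0, "ay": 0, "az": -1, "grip": 0}
    - {"x": 0.7, "y": -1, "z": 0, "ax": 0, "ay": 0, "az": -1, "grip": 0}
    - {"x": 0.7, "y": -1, "z": 0, "ax": 0, "ay": 0, "az": -1, "grip": 0}
    - {"x": 0.7, "y": -1, "z": 0, "ax": 0, "ay": 0, "az": -1, "grip": 0}
    - {"x": 0.7, "y": -1, "z": 0, "ax": 0, "ay": 0, "az": -1, "grip": 0}
    - {"x": 0.7, "y": -1, "z": 0, "ax": 0, "ay": 0, "az": -1, "grip": 0}
    - {"x": 0.7, "y": -1, "z": 0, "ax": 0, "ay": 0, "az": -1, "grip": 0}
    - {"x": 0.7, "y": -1, "z": 0, "ax": 0, "ay": 0, "az": -1, "grip": 0}
    - {"x": 0.7, "y": -1, "z": 0, "ax": 0, "ay": 0, "az": -1, "grip": 0}

```text
clock: 1.23
position: [0.4423, 0.314, 0.2415]
tool_rot: [1.698, 2.643, 0.001]
force: [-0.7, -0.5, -0.2]
finger_gap: -0.008
grip_force: 0.0
```

move_arm:
  commands:
    - {"x": 0, "y": -1, "z": 0, "ax": 0, "ay": 0, "az": -1, "grip": 0}
    - {"x": 0, "y": -1, "z": 0, "ax": 0, "ay": 0, "az": -0.5, "grip": 0}
    - {"x": 0, "y": -1, "z": 0, "ax": 0, "ay": 0, "az": 0, "grip": 0}
    - {"x": 0, "y": -1, "z": 0, "ax": 0, "ay": 0, "az": 0, "grip": 0}
    - {"x": 0, "y": -1, "z": 0, "ax": 0, "ay": 0, "az": 0, "grip": 0}
    - {"x": 0, "y": -1, "z": 0, "ax": 0, "ay": 0, "az": 0, "grip": 0}
    - {"x": 0, "y": -1, "z": 0, "ax": 0, "ay": 0, "az": 0, "grip": 0}
    - {"x": 0, "y": -1, "z": 0, "ax": 0, "ay": 0, "az": 0, "grip": 0}
    - {"x": 0, "y": -1, "z": 0, "ax": 0, "ay": 0, "az": 0, "grip": 0}
    - {"x": 0, "y": -1, "z": 0, "ax": 0, "ay": 0, "az": 0, "grip": 0}

```text
clock: 2.07
position: [0.4416, 0.0641, 0.2415]
tool_rot: [1.83, 2.553, 0.0]
force: [0.0, -0.0, -0.8]
finger_gap: -0.001
grip_force: 0.0
```

move_arm:
  commands:
    - {"x": 0, "y": -1, "z": 0, "ax": 0, "ay": 0, "az": 0, "grip": 0}
    - {"x": 0, "y": -1, "z": 0, "ax": 0, "ay": 0, "az": 0, "grip": 0}
    - {"x": 0, "y": -1, "z": 0, "ax": 0, "ay": 0, "az": 0, "grip": 0}
    - {"x": 0, "y": -1, "z": 0, "ax": 0, "ay": 0, "az": 0, "grip": 0}
    - {"x": 0, "y": -1, "z": 0, "ax": 0, "ay": 0, "az": 0, "grip": 0}
    - {"x": 0, "y": -1, "z": 0, "ax": 0, "ay": 0, "az": 0, "grip": 0}
    - {"x": 0, "y": -1, "z": 0, "ax": 0, "ay": 0, "az": 0, "grip": 0}
    - {"x": 0, "y": -1, "z": 0, "ax": 0, "ay": 0, "az": 0, "grip": 0}
    - {"x": 0, "y": -1, "z": 0, "ax": 0, "ay": 0, "az": 0, "grip": 0}
    - {"x": 0, "y": -1, "z": 0, "ax": 0, "ay": 0, "az": 0, "grip": 0}

```text
clock: 2.9
position: [0.4415, -0.1861, 0.2415]
tool_rot: [1.83, 2.553, 0.0]
force: [0.7, 0.7, -0.4]
finger_gap: 0.003
grip_force: 0.0
```

move_arm:
  commands:
    - {"x": 0, "y": -1, "z": 0, "ax": 0, "ay": 0, "az": 0, "grip": 0}
    - {"x": 0, "y": -1, "z": 0, "ax": 0, "ay": 0, "az": 0, "grip": 0}
    - {"x": 0, "y": -1, "z": 0, "ax": 0, "ay": 0, "az": 0, "grip": 0}
    - {"x": 0.1, "y": -0.68, "z": 0, "ax": 0, "ay": 0, "az": 0, "grip": 0}
    - {"x": 0, "y": 0, "z": -1, "ax": 0, "ay": 0, "az": 0, "grip": 0}
    - {"x": 0, "y": 0, "z": -1, "ax": 0, "ay": 0, "az": 0, "grip": 0}
    - {"x": 0, "y": 0, "z": -1, "ax": 0, "ay": 0, "az": 0, "grip": 0}
    - {"x": 0, "y": 0, "z": -1, "ax": 0, "ay": 0, "az": 0, "grip": 0}
    - {"x": 0, "y": 0, "z": -1, "ax": 0, "ay": 0, "az": 0, "grip": 0}
    - {"x": 0, "y": 0, "z": -0.36, "ax": 0, "ay": 0, "az": 0, "grip": 0}

```text
clock: 3.73
position: [0.4427, -0.2755, 0.1045]
tool_rot: [-1.827, -2.549, -0.001]
force: [-0.6, 0.4, 0.1]
finger_gap: -0.0
grip_force: 0.0
```

```bash
cat > look.py <<'E'
import sys
from h import *
g=[cv2.resize(arm.get_image(c)[y:y+140,x:x+130],None,fx=4,fy=4,interpolation=3)[:, :400 if 0 else None] for c,x,y in(("scene",200,150),("top",320,130))]
cv2.imwrite(sys.argv[1],cv2.resize(np.hstack(g),(780,420)))
p=np.array(arm.observe()["position"]); print(arm.observe()["clock"],p,arm.observe()["force"])
d=p-[.5746,-.2314,0];c,s=np.cos(.3227),np.sin(.3227); print("ramp frame",d[0]*c+d[1]*s,-d[0]*s+d[1]*c,p[2])
E
python3 look.py pics/l1.png
```

```text
3.8333 [ 0.44325645 -0.27599832  0.1058761 ] [ 0.43463797  0.43429086 -0.63033916]
ramp frame -0.13870733603907706 -0.0006435089838073491 0.10587610026013683
```

View pics/l1.png

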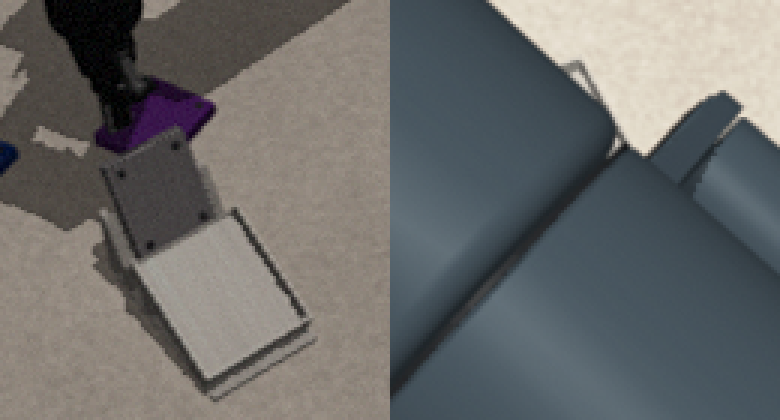

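The scene view shows the closed fingers just behind the cover's top edge, with the purple plate far below them. I'll push along ramp x, rising slowly.

move_arm:
  commands:
    - {"x": 0.38, "y": 0.12, "z": 0, "ax": 0, "ay": 0, "az": 0, "grip": 0}
    - {"x": 0.38, "y": 0.12, "z": 0, "ax": 0, "ay": 0, "az": 0, "grip": 0}
    - {"x": 0.19, "y": 0.06, "z": 0, "ax": 0, "ay": 0, "az": 0, "grip": 0}
    - {"x": 0.19, "y": 0.06, "z": 0.05, "ax": 0, "ay": 0, "az": 0, "grip": 0}
    - {"x": 0.19, "y": 0.06, "z": 0.05, "ax": 0, "ay": 0, "az": 0, "grip": 0}
    - {"x": 0.19, "y": 0.06, "z": 0.05, "ax": 0, "ay": 0, "az": 0, "grip": 0}
    - {"x": 0.19, "y": 0.06, "z": 0.05, "ax": 0, "ay": 0, "az": 0, "grip": 0}
    - {"x": 0.19, "y": 0.06, "z": 0.05, "ax": 0, "ay": 0, "az": 0, "grip": 0}
    - {"x": 0.19, "y": 0.06, "z": 0.05, "ax": 0, "ay": 0, "az": 0, "grip": 0}

```text
clock: 4.58
position: [0.4972, -0.26, 0.1153]
tool_rot: [1.829, 2.553, 0.0]
force: [-0.3, -0.1, 1.0]
finger_gap: -0.003
grip_force: 0.1
```

```bash
python3 look.py pics/l2.png
```

```text
4.6833 [ 0.49758156 -0.26006129  0.11510575] [-0.555448   -1.20625978 -0.17614267]
ramp frame -0.08213225719457307 -0.0027571424145888465 0.11510575237574272
```

View pics/l2.png

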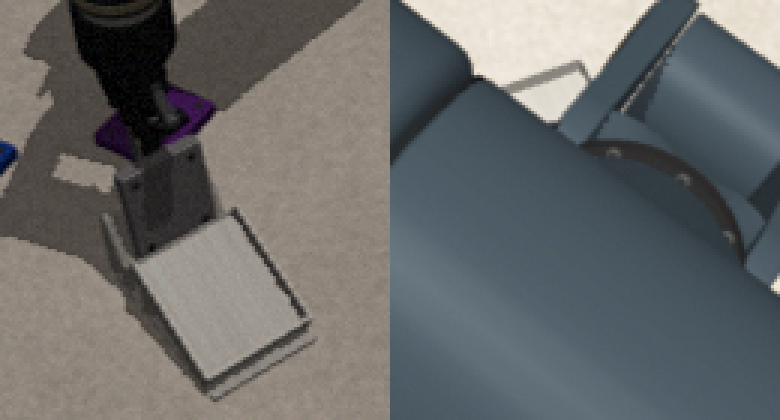

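The cover is being tipped and is nearly upright in front of the fingers. I'll keep pushing.

move_arm:
  commands:
    - {"x": 0.19, "y": 0.06, "z": 0.05, "ax": 0, "ay": 0, "az": 0, "grip": 0}
    - {"x": 0.19, "y": 0.06, "z": 0.05, "ax": 0, "ay": 0, "az": 0, "grip": 0}
    - {"x": 0.19, "y": 0.06, "z": 0, "ax": 0, "ay": 0, "az": 0, "grip": 0}
    - {"x": 0.19, "y": 0.06, "z": 0, "ax": 0, "ay": 0, "az": 0, "grip": 0}
    - {"x": 0.19, "y": 0.06, "z": 0, "ax": 0, "ay": 0, "az": 0, "grip": 0}
    - {"x": 0.19, "y": 0.06, "z": 0, "ax": 0, "ay": 0, "az": 0, "grip": 0}
    - {"x": 0.19, "y": 0.06, "z": 0, "ax": 0, "ay": 0, "az": 0, "grip": 0}
    - {"x": 0.19, "y": 0.06, "z": 0, "ax": 0, "ay": 0, "az": 0, "grip": 0}

```text
clock: 5.35
position: [0.5349, -0.248, 0.1172]
tool_rot: [-1.83, -2.554, -0.0]
force: [0.1, -0.3, -0.6]
finger_gap: -0.002
grip_force: 0.0
```

```bash
python3 look.py pics/l3.png
```

```text
5.45 [ 0.53530524 -0.2481141   0.11731697] [-0.7270136   0.45578945 -0.53567793]
ramp frame -0.04256698794230322 -0.0033898809233711205 0.11731697078486547
```

View pics/l3.png

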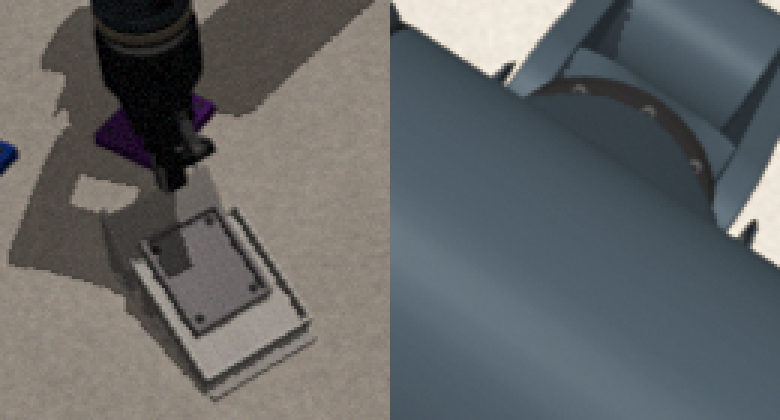

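The cover has fallen onto the slope, hollow side up, and sits between the rails. I'll back the arm up and away, then check it.

move_arm:
  commands:
    - {"x": -0.3, "y": -0.1, "z": 0.5, "ax": 0, "ay": 0, "az": 0, "grip": 0}
    - {"x": -0.5, "y": -0.15, "z": 1, "ax": 0, "ay": 0, "az": 0, "grip": 0}
    - {"x": -0.5, "y": -0.15, "z": 1, "ax": 0, "ay": 0, "az": 0, "grip": 0}
    - {"x": -0.5, "y": 1, "z": 1, "ax": 0, "ay": 0, "az": 0, "grip": 0}
    - {"x": 0, "y": 1, "z": 1, "ax": 0, "ay": 0, "az": 0, "grip": 0}
    - {"x": 0, "y": 1, "z": 0, "ax": 0, "ay": 0, "az": 0, "grip": 0}
    - {"x": 0, "y": 1, "z": 0, "ax": 0, "ay": 0, "az": 0, "grip": 0}
    - {"x": 0, "y": 1, "z": 0, "ax": 0, "ay": 0, "az": 0, "grip": 0}
    - {"x": 0, "y": 1, "z": 0, "ax": 0, "ay": 0, "az": 0, "grip": 0}
    - {"x": 0, "y": 1, "z": 0, "ax": 0, "ay": 0, "az": 0, "grip": 0}

```text
clock: 6.28
position: [0.4884, -0.0825, 0.2308]
tool_rot: [1.831, 2.552, -0.0]
force: [1.5, 0.3, -0.1]
finger_gap: 0.003
grip_force: 0.0
```

```bash
python3 look.py pics/l4.png
python3 - <<'E'
from h import *
for c in("scene","top"):
    arm.get_image(c)
    for t in("strap","cover"): print(c,t,[(round(d["score"],2),np.round(d["extent"]).tolist()) for d in arm.find_in(c,t)])
E
```

```text
6.3833 [ 0.48753069 -0.08028046  0.23054613] [-0.72841565  0.08568778  0.17522034]
ramp frame -0.03465072773582712 0.17093129027518017 0.23054613416760708
scene strap [(0.67, [404.0, 157.0, 421.0, 187.0])]
scene cover [(0.94, [251.0, 226.0, 296.0, 271.0]), (0.76, [167.0, 190.0, 204.0, 226.0]), (0.6, [231.0, 178.0, 269.0, 204.0]), (0.3, [232.0, 207.0, 302.0, 284.0])]
top strap [(0.68, [195.0, 202.0, 210.0, 216.0])]
top cover [(0.87, [357.0, 249.0, 402.0, 293.0]), (0.67, [436.0, 245.0, 482.0, 291.0]), (0.58, [358.0, 159.0, 398.0, 194.0])]
```

View pics/l4.png

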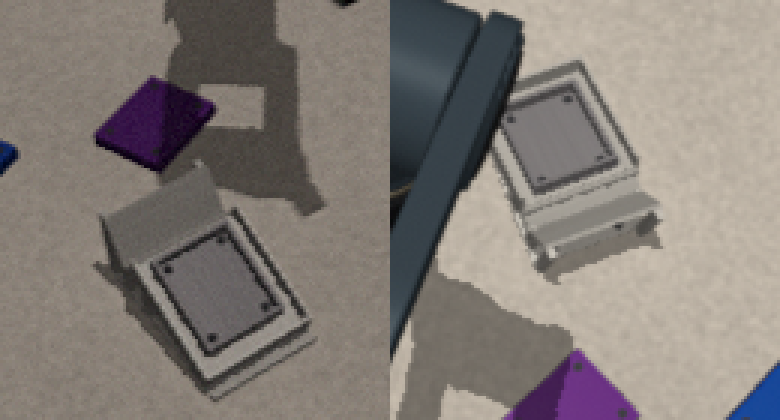

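The cover lies between the rails, hollow side up, and has slid a little since the last look. I'll wait and confirm that it's still.

move_arm:
  commands:
    - {"x": 0, "y": 1, "z": 0, "ax": 0, "ay": 0, "az": 0, "grip": 0}
    - {"x": 0, "y": 1, "z": 0, "ax": 0, "ay": 0, "az": 0, "grip": 0}
    - {"x": 0, "y": 1, "z": 0, "ax": 0, "ay": 0, "az": 0, "grip": 0}
    - {"x": 0, "y": 0, "z": 0, "ax": 0, "ay": 0, "az": 0, "grip": 0}
    - {"x": 0, "y": 0, "z": 0, "ax": 0, "ay": 0, "az": 0, "grip": 0}
    - {"x": 0, "y": 0, "z": 0, "ax": 0, "ay": 0, "az": 0, "grip": 0}
    - {"x": 0, "y": 0, "z": 0, "ax": 0, "ay": 0, "az": 0, "grip": 0}
    - {"x": 0, "y": 0, "z": 0, "ax": 0, "ay": 0, "az": 0, "grip": 0}
    - {"x": 0, "y": 0, "z": 0, "ax": 0, "ay": 0, "az": 0, "grip": 0}
    - {"x": 0, "y": 0, "z": 0, "ax": 0, "ay": 0, "az": 0, "grip": 0}

```text
clock: 7.52
position: [0.4894, -0.0089, 0.2298]
tool_rot: [1.831, 2.552, -0.0]
force: [0.5, 0.4, 0.1]
finger_gap: 0.002
grip_force: 0.0
```

Run:
```python
from h import *
a=arm.get_image("scene")
for i in range(12): b=arm.get_image("scene")
d=cv2.absdiff(a,b)[200:300,225:310].astype(int); print("diff",d.max(),d.mean())
o=cv2.imread("pics/scene1.png"); d=cv2.absdiff(o,b)[145:195,395:440].astype(int); print("strap diff",d.max(),d.mean())
for x in("cover","strap"): print([(round(d["score"],2),np.round(d["extent"]).tolist()) for d in arm.find_in("scene",x)])
cv2.imwrite("pics/end.png",cv2.resize(b[130:310,140:480],None,fx=2.2,fy=2.2,interpolation=3))
```

```text
diff 51 2.743921568627451
strap diff 17 5.097925925925926
[(0.98, [249.0, 226.0, 294.0, 269.0]), (0.88, [234.0, 175.0, 270.0, 204.0])]
[(0.59, [406.0, 156.0, 424.0, 190.0])]
```

View pics/end.png

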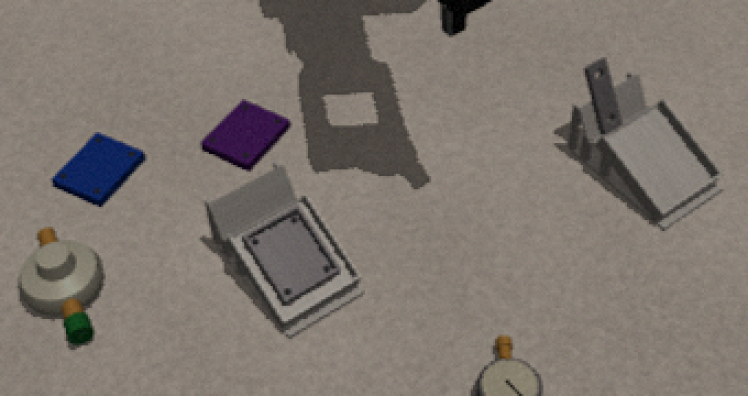

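The cover lies flat on the slope and the strap hasn't moved. The pixel difference of 51 could be slow creep, so I'll check for that before handing in.

Run:
```python
from h import *
def shift(a,b):
    f=lambda i:cv2.cvtColor(i,6)
    t=f(a)[222:272,246:298]; r=f(b)[214:280,238:306]
    k=4; m=cv2.matchTemplate(cv2.resize(r,None,fx=k,fy=k,interpolation=2),cv2.resize(t,None,fx=k,fy=k,interpolation=2),5)
    p=cv2.minMaxLoc(m); return (p[3][0]/k-8,p[3][1]/k-8),round(p[1],3)
a=arm.get_image("scene"); c0=arm.get_image("scene")
d=cv2.absdiff(a,c0)[200:300,225:310].astype(int); print("adjacent",d.max(),d.mean())
for i in range(40): b=arm.get_image("scene")
d=cv2.absdiff(a,b)[200:300,225:310].astype(int); print("2s",d.max(),d.mean(),shift(a,b),arm.observe()["clock"])
```

```text
adjacent 14 2.643529411764706
2s 17 2.654313725490196 ((0.0, 0.0), 0.995) 10.3667
```

Over 2 s nothing changes beyond camera noise, so the cover is still.

```bash
python3 -c "
from rig import arm
print(arm.close_job())"
```

```text
the job is handed in; nothing more can be done
None
```

The pump cover is tipped over the lip and lies still on its smooth face, hollow side up between the ramp's side rails; the strap is still leaning untouched, and I handed the job in at about 10.4 s.

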